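# Refill a paint marker: stand it in the block, click the cartridge home, hold it down

### The arm

A 6-joint arm with a two-finger parallel gripper is mounted at the origin on the work surface. World frame = base frame: x ahead of the robot, y to its left, z up, the work surface at z = 0. Lengths are in m, angles in degrees, forces in N, time in s.
With the tool pointing down it reaches from about 0.375 to 0.975 m from the base axis. Payload 3.8 kg.
Tool frame: the origin (TCP) lies on the centre line of the jaws, within the pads' length; the fingertips stand 8 mm ahead of it and the grasp point (between the pads) lies 11 mm behind it; z points along the fingers, y is the line along which they close (so a half turn about z gives the same grasp; the last joint's range is limited). The gripper opens to 85 mm and grips with 20 to 120 N. Pads are 22 mm wide; open, the fingers measure 114 mm over their backs; the gripper's body (76 mm by 85 mm) begins 54 mm behind the grasp point. The pads swing forward as they close: fully open they stand 13 mm farther back than shut.
Start: joints at [-73.906, 15.12, 91.902, -0, 72.978, -2.114], TCP at [0.211, -0.641, 0.217] pointing down, gripper open.
Joint ranges: [-150.88, 150.88], [-54.13, 125.18], [17.81, 147.31], [-75.09, 255.09], [0, 152.58], [-146.25, 146.25]. Speed limits (degrees/s): [147.25, 147.25, 180, 180, 180, 180].

### API

Orientations are given as [roll, pitch, yaw] about the fixed x, y, z axes, in that order (R = Rz(yaw) Ry(pitch) Rx(roll)).
In Python, from plant import state, capture, camera_model, close_job gives the robot as it stands. The module is installed in compiled form; this text tells all that it offers.
- The arm moves only by the tool drive_tool, never from a script. Its argument "increments" is a list of rows, each an object with "translation": the shift along the tool's x, y, z in cm, a list of three; "twist": the turn about the tool's z in degrees; "grip": the closure, from 0 (fully open) to 1 (shut). A call has 1 to 12 rows; each row shifts and turns the commanded pose from where the row before left it, along the tool's axes as they then stand; what a row does not reach is not made up. A row lasts 1/12 s, in which the tool goes at most 41.7 mm and 7.16 degrees, less where a joint would pass 70% of its speed; a pose out of reach is approached as far as the arm can. A call is refused whole if a number of a shift passes 4.17 or a number of a turn 7.16, either way. A call with a gripper value outside its range is refused whole. The fingers move at their own pace and stop on an object; "newtons" is the grip in N (left out, the last holds). Time passes only in rows, so rows that do not move let the fingers close. It gives the time, the measured TCP pose, the force, the opening and the grip force at its end, in the units of the state.
- state(): the state, without advancing time (a new reading comes with each control period).
- capture(name): name is "scene" or "top" or "wrist"; returns the picture (480x640x3 uint8, red, green, blue); there is no depth.
- camera_model(name): a dict with "vertical_fov" (degrees; the focal length in pixels is half the picture's height over the tangent of half this angle, whatever the lens; pixels are square), "cx", "cy" (the principal point, pixels), "pose" (4x4, takes a point from camera to world coordinates); the wrist camera has in their place "hand_eye" (4x4, takes a point from camera to tool coordinates, whose origin is the TCP and whose axes are the flange's). Camera axes: x right, y up, looking along -z (the intrinsics and any distortion apply to the point x, -y, -z); pixel columns grow to the right and rows downward; lengths in m; the calibration is good to about 2 mm. A picture is of the moment at which its call begins: read the wrist's pose just before it. camera_model takes no time and is no camera call.
- close_job(): hands the job in; it is judged then, once.
The state is a dict: "time_s": time; "q": joint angles; "qvel": joint speeds; "joint_efforts": joint torques, N m; "tcp_pos": TCP position; "ee_rot": TCP orientation; "wrist_force": force on the tool from outside, world axes, zero at the start; "moment": the same for the moment, N m; "width": finger opening in m; "grasp_force": force on a finger pad.
Only numpy, scipy, OpenCV 4.12 (cv2) and the standard library are available. Lean on these libraries where they do the work, as an engineer would, in place of code of your own. Each camera call takes 0.05 s, during which the arm holds its last target. There are 200 camera calls.

### The job

Refill the empty marker: stand the aluminium marker upright, right down in the round bore of the white refill block and let go of it; then take the violet paint cartridge and press its steel mouth squarely onto the block's tilted brass nipple until it snaps on, and push on through the cartridge, its mouth on the black sprung collar, until the collar is well over halfway down its travel. Finish while still gripping the cartridge and holding the collar down against its spring: do not let go or ease off. Leave the two paint pots and the eraser where they are.

Things in the scene. Friction and masses are not known exactly. Their poses are not given: they have to be found in the camera images.
- station: white refill block screwed to the table, 90 (x) x 230 (y) x 40 mm high, teal stripe on the face towards the robot. Origin: centre of its underside; z up, y along its length. It carries the bore at y = +65 mm and the tilted nipple at y = -65 mm. Its place and yaw vary.
- bore_mouth (a point): centre of the mouth of the round vertical bore in the block's top face (40 mm above the table). Bore 22 mm in diameter, 30 mm deep, mouth chamfered 2 mm; z up.
- nipple_tip (a point): centre of the tip of the brass nipple, 103 mm above the table. z = the nipple's axis, pointing out of it: always tilted 0.40 rad from vertical towards the block's -x (robot) side, in the block's xz plane; y is the block's y. Nipple 14 mm in diameter, 44 mm long, tapering to 7 mm over its last 8 mm, on a 32 mm steel boss. The collar's top face lies 24 mm below the tip when up.
- nipple_balls (a point): point on the nipple's axis 15 mm below its tip, amid three small sprung steel balls that stand out 3.5 mm from the nipple's side. They give way to the cartridge's inner lip under a push of about 10 N and snap out behind it when the mouth is about 26 mm below the tip.
- collar (a joint): black sprung collar, 36 mm in diameter, 6 mm thick, around the nipple under the balls; slides along the nipple's axis. 0 = up (rest), 0.012 m = right down at its hard stop; its spring pushes back with 4 N at 0 and 10 N at 0.012. Holding it about 0.009 down (mouth 33 mm below the nipple tip) leaves room on both sides.
- cartridge: violet paint cartridge standing mouth down, 112 mm high, about 0.14 kg. Origin: centre of its open mouth; z along its axis, up through the body. Steel head: rim 38 mm wide and 8 mm high, then 33 mm to 46 mm; violet grip barrel 32 mm wide from 46 to 106 mm, white end cap. Mouth 25 mm, funnelling at 4 mm depth to a 17 mm lip, which ends at 8 mm; behind it a 23 mm chamber 40 mm deep.
- marker: empty paint marker, an upright round aluminium barrel 20 mm in diameter and 82 mm high with a chamfered foot and a teal band, then a 17 mm black collar to 96 mm and an 8 mm white nib to 105 mm; 0.06 kg. Origin: centre of its foot; z up. It stands nib up on the table. In the bore its foot comes to rest 30 mm below the mouth.
- pot_red: closed red paint pot, 58 mm in diameter, 62 mm high, white lid. Origin: centre of its underside. Bystander: leave it.
- pot_green: closed green paint pot, 58 mm in diameter, 62 mm high, white lid. Origin: centre of its underside. Bystander: leave it.
- eraser: brick-red eraser 24 x 46 x 14 mm lying on the table between the robot and the block. Origin: centre of its underside. Bystander: leave it.
There are look-alikes about, which are no part of the job. Of the things that look like the marker, the smallest one is meant.

How it is judged (in metres and radians):
On the way, in this order (a step that is already met when the one before it is completed fails the run):
1. the marker stands fully down in the bore, released (z of marker in the frame of bore_mouth below -0.026 m and horizontal distance between marker and bore_mouth below 0.005 m and angle between marker's own z axis and vertical below 0.12 rad and contact force between the fingers and marker below 0.2 N), for 0.3 s.
2. the cartridge has snapped onto the nipple, squarely (x of cartridge in the frame of nipple_tip between -0.004 and 0.004 m and y of cartridge in the frame of nipple_tip between -0.004 and 0.004 m and angle between the z axis of cartridge and the z axis of nipple_tip, either way round below 0.15 rad and z of cartridge in the frame of nipple_tip below -0.0265 m), for 0.2 s.
At the end, for the whole second after the job is handed in: Cartridge held (fingers > 2 N, at rest), mouth 29 mm or more below the tip, within 4 mm and 0.15 rad of the axis, pressing the block > 3 N; collar down > 6 mm; robot not touching block. Marker released in the bore, foot 26 mm or more down, within 5 mm and 0.12 rad of upright (all of step 1 and x of cartridge in the frame of nipple_tip between -0.004 and 0.004 m and y of cartridge in the frame of nipple_tip between -0.004 and 0.004 m and angle between the z axis of cartridge and the z axis of nipple_tip, either way round below 0.15 rad and z of cartridge in the frame of nipple_tip below -0.029 m and value of joint collar above 0.006 m and contact force between the fingers and cartridge above 2 N and contact force between cartridge and station above 3 N and contact force between each of the arm, the fingers and station below 0.5 N and linear speed of cartridge below 0.02 m/s); the arm keeps its last pose, push and grip.
It fails at once if the red paint pot is moved more than 30 mm (distance of pot_red from where it was at the start of the episode above 0.03 m).
It fails at once if the green paint pot is moved more than 30 mm (distance of pot_green from where it was at the start of the episode above 0.03 m).
It fails at once if the eraser is moved more than 30 mm (distance of eraser from where it was at the start of the episode above 0.03 m).
It also fails if it takes over 58 s, if anything falls off the work surface, if the arm or the gripper's body presses on something with over 40 N, if the wrist force passes 120 N, or if a joint passes its speed limit or range.

## Working session

There is one attempt and no reset: what is moved stays moved. The work goes in short steps, Python scripts to look and compute and a tool call to move; the robot and the scene stay as the last step left them, time stands still between calls to the robot, and variables do not carry over. Pictures are saved under pics/ and viewed, at most 13 in all, crops included, and the job is handed in when it is done.

Besides the shell and the picture viewer there is one more tool, called after ">>>" as name(argument=value, ...), one argument or row to a line, values as JSON. drive_tool: Moves the arm, as the interface text tells. Its arguments: {"type":"object","properties":{"increments":{"type":"array","items":{"type":"object","properties":{"translation":{"type":"array","items":{"type":"number"}},"twist":{"type":"number"},"grip":{"type":"number"}}}},"newtons":{"type":"number"}},"required":["increments"]}

```bash
mkdir -p pics
python3 - <<'E'
from plant import *
import cv2,numpy as np
np.set_printoptions(precision=4,suppress=True)
print(state())
for n in ("scene","top","wrist"):
    print(n,camera_model(n))
    cv2.imwrite(f"pics/{n}0.png",capture(n)[:,:,::-1])
E
```

```text
{'time_s': 0.0, 'q': array([-73.9035,  15.1681,  91.9798,   0.0012,  72.9759,  -2.1146]), 'qvel': array([ 0.0504, -0.0273, -0.031 , -0.0798,  0.0801, -0.0615]), 'joint_efforts': array([ -0.0032, -51.5121, -36.7321,  -0.0005,   0.0129,   0.    ]), 'tcp_pos': array([ 0.2107, -0.6405,  0.2153]), 'ee_rot': array([-179.8763,   -0.0057,   18.2108]), 'wrist_force': array([ 0.5237,  0.3795, -0.1511]), 'moment': array([ 0.0453,  0.0063, -0.0528]), 'grasp_force': 0.0, 'width': 0.08545851440201659}
scene {'vertical_fov': 45.60778536575747, 'cx': 318.62050851654107, 'cy': 242.87380604007296, 'pose': array([[ 0.5608, -0.6545,  0.5071,  1.0354],
       [ 0.8279,  0.438 , -0.3502, -0.3358],
       [ 0.0071,  0.6163,  0.7875,  0.9118],
       [ 0.    ,  0.    ,  0.    ,  1.    ]])}
top {'vertical_fov': 45.73279543224477, 'cx': 323.46952356443813, 'cy': 247.82543895156286, 'pose': array([[-0.0168,  0.9975, -0.069 ,  0.4553],
       [-0.9998, -0.0164,  0.0072,  0.015 ],
       [ 0.0061,  0.0691,  0.9976,  1.0734],
       [ 0.    ,  0.    ,  0.    ,  1.    ]])}
wrist {'vertical_fov': 65.85481937400185, 'cx': 316.72772037829566, 'cy': 235.47778500763025, 'hand_eye': array([[ 0.0005,  0.962 ,  0.273 ,  0.0695],
       [ 1.    , -0.0002, -0.001 ,  0.0004],
       [-0.0009,  0.273 , -0.962 , -0.1572],
       [ 0.    ,  0.    ,  0.    ,  1.    ]])}
```

View pics/top0.png

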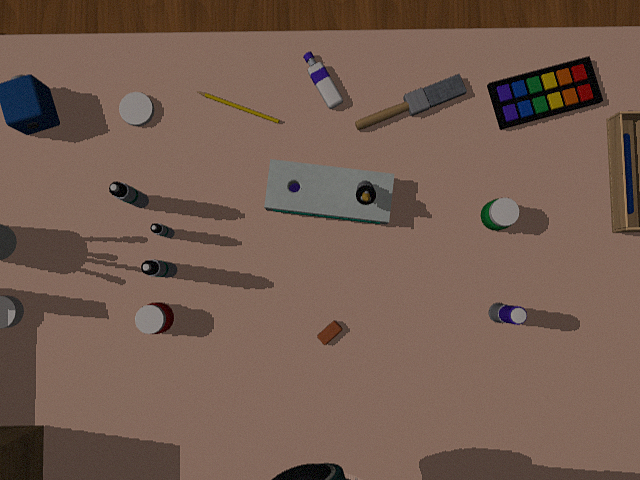

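View pics/scene0.png

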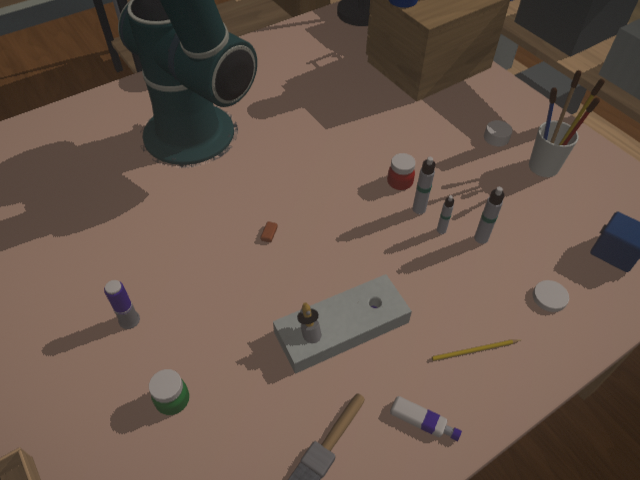

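The top view shows the block with the bore at about (293,186) and the nipple at about (366,192). The smallest marker is the middle one, at about (158,229). The cartridge is at about (513,315), the eraser at (330,333), and the pots at (153,319) and (500,213). The scene view agrees: small marker at (446,215), nipple tip at (306,306), cartridge at (120,303).

The tool can't tilt, so I'll grip the cartridge along block y and let it swivel between the pads. Next I'll zoom in for the measurements.

```bash
cat > h.py <<'E'
import numpy as np,cv2
from plant import *
np.set_printoptions(precision=4,suppress=True)
def ray(n,u,v,T=None):
    m=camera_model(n); f=240/np.tan(np.radians(m["vertical_fov"]/2))
    P=m["pose"] if T is None else T@m["hand_eye"]
    d=P[:3,:3]@np.array([(u-m["cx"])/f,-(v-m["cy"])/f,-1.]); return P[:3,3],d/np.linalg.norm(d)
def onz(n,u,v,z,T=None):
    o,d=ray(n,u,v,T); return o+d*(z-o[2])/d[2]
def tri(rays):
    A=sum(np.eye(3)-np.outer(d,d) for o,d in rays); b=sum((np.eye(3)-np.outer(d,d))@o for o,d in rays)
    p=np.linalg.solve(A,b); return p,[np.linalg.norm(np.cross(p-o,d)) for o,d in rays]
def tool(s):
    from scipy.spatial.transform import Rotation as R
    T=np.eye(4);T[:3,:3]=R.from_euler('xyz',s["ee_rot"],degrees=True).as_matrix();T[:3,3]=s["tcp_pos"];return T
E
python3 - <<'E'
import cv2,numpy as np
t=cv2.imread('pics/top0.png');s=cv2.imread('pics/scene0.png')
c=np.zeros((600,800,3),np.uint8)
def put(im,x,y,w,h,X,Y,k): c[Y:Y+h*k,X:X+w*k]=cv2.resize(im[y:y+h,x:x+w],None,fx=k,fy=k,interpolation=cv2.INTER_CUBIC)
put(t,260,155,140,75,0,0,4)      # block top
put(t,140,215,50,30,560,0,4)     # marker top
put(t,485,295,50,40,560,150,4)   # cartridge top
put(s,265,275,150,70,0,310,4)   # block scene
put(s,430,185,40,60,600,310,4)  # marker scene
cv2.imwrite('pics/m1.png',c)
E
```

```text
(no output)
```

View pics/m1.png

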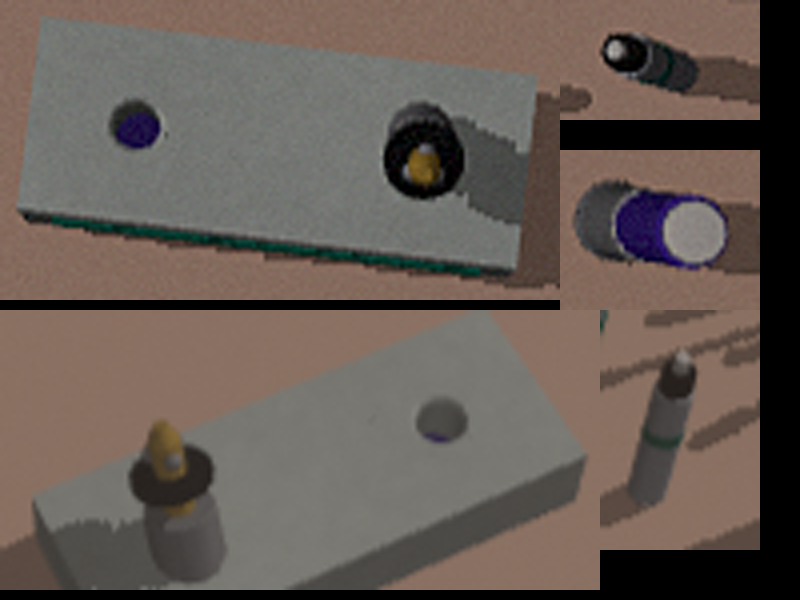

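Run:
```python
from h import *
t=cv2.imread('pics/top0.png');s=cv2.imread('pics/scene0.png')
C=[onz('top',*p,.04)[:2] for p in [(270.5,159.25),(393.75,174),(389.4,222),(265,207.3)]]
print('corners',C,[np.linalg.norm(C[i]-C[(i+1)%4]) for i in range(4)],'centre',np.mean(C,0))
d1=C[0]-C[1];d2=C[3]-C[2];print('yaw',[np.degrees(np.arctan2(-d[0],d[1])) for d in (d1,d2)])
print('bore',onz('top',293.75,186,.04),onz('scene',375.5,302.75,.04),tri([ray('top',293.75,186),ray('scene',375.5,302.75)]))
print('tip',onz('top',366,198.5,.103),onz('scene',305.75,304,.103))
print('nib',onz('top',153.75,227,.105),onz('scene',450.75,195.5,.105),'foot',onz('top',171.25,235,0),onz('scene',442,232,0))
for n,im,b in(('top',t,(485,295,50,40)),('scene',s,(95,270,60,65))):
    x,y,w,h=b; hsv=cv2.cvtColor(im[y:y+h,x:x+w],cv2.COLOR_BGR2HSV)
    m=cv2.inRange(hsv,(115,100,30),(140,255,255)); M=cv2.moments(m,True)
    u,v=M['m10']/M['m00']+x,M['m01']/M['m00']+y
    g=cv2.inRange(hsv,(0,0,120),(180,60,255));g=cv2.morphologyEx(g,cv2.MORPH_OPEN,np.ones((3,3)))
    N=cv2.moments(g,True);w_=(N['m10']/N['m00']+x,N['m01']/N['m00']+y)
    print(n,'violet',u,v,onz(n,u,v,.076),'cap',w_,N['m00'],onz(n,*w_,.112))
```

```text
corners [array([0.6916, 0.1022]), array([ 0.6607, -0.1239]), array([ 0.5721, -0.1137]), array([0.6028, 0.1132])] [np.float64(0.22822309328862078), np.float64(0.08915344596408468), np.float64(0.22894717805573886), np.float64(0.08952674974047375)] centre [ 0.6318 -0.0055]
yaw [np.float64(-7.798808973345749), np.float64(-7.702235126398169)]
bore [0.6413 0.0601 0.04  ] [0.6436 0.0602 0.04  ] (array([0.6421, 0.0608, 0.0374]), [np.float64(0.0006723297117907969), np.float64(0.0006723297117906123)])
tip [ 0.6063 -0.0666  0.103 ] [ 0.6093 -0.0661  0.103 ]
nib [0.5627 0.2971 0.105 ] [0.5614 0.2992 0.105 ] foot [0.5586 0.2946 0.    ] [ 0.5662  0.2972 -0.    ]
top violet 507.52444444444444 313.5777777777778 [ 0.4039 -0.3116  0.076 ] cap (517.9887640449438, 315.03932584269666) 178.0 [ 0.403  -0.3174  0.112 ]
scene violet 120.22356495468279 300.12084592145015 [ 0.4109 -0.3176  0.076 ] cap (112.65605095541402, 285.6624203821656) 157.0 [ 0.4037 -0.318   0.112 ]
```

>>> drive_tool(
  increments=[
    {"translation":[0,0,-1.5],"twist":7,"grip":0},
    {"translation":[0,0,-1.5],"twist":7,"grip":0},
    {"translation":[0,0,0],"twist":4.2,"grip":0},
    {"translation":[1.3,-3.47,0],"twist":0,"grip":0},
    {"translation":[1.3,-3.47,0],"twist":0,"grip":0},
    {"translation":[1.3,-3.47,0],"twist":0,"grip":0},
    {"translation":[1.3,-3.47,0],"twist":0,"grip":0},
    {"translation":[1.3,-3.47,0],"twist":0,"grip":0},
    {"translation":[1.3,-3.47,0],"twist":0,"grip":0},
    {"translation":[1.3,-3.47,0],"twist":0,"grip":0},
    {"translation":[1.3,-3.47,0],"twist":0,"grip":0},
    {"translation":[1.3,-3.47,0],"twist":0,"grip":0},
  ],
)

```text
time_s: 1.15
tcp_pos: [0.3279, -0.327, 0.2463]
ee_rot: [-180.0, 0.0, -0.0]
wrist_force: [0.5, -1.0, 1.3]
width: 0.0853
grasp_force: 0.0
```

>>> drive_tool(
  increments=[
    {"translation":[1.3,-3.47,0],"twist":0,"grip":0},
    {"translation":[1.3,-3.47,0],"twist":0,"grip":0},
    {"translation":[1.3,-3.47,0],"twist":0,"grip":0},
    {"translation":[1.3,-3.47,0],"twist":0,"grip":0},
    {"translation":[1.3,-3.47,0],"twist":0,"grip":0},
    {"translation":[1.3,-3.47,0],"twist":0,"grip":0},
    {"translation":[1.3,-3.47,0],"twist":0,"grip":0},
    {"translation":[1.3,-3.47,0],"twist":0,"grip":0},
    {"translation":[1.3,-3.47,0],"twist":0,"grip":0},
    {"translation":[1.3,-3.47,0],"twist":0,"grip":0},
    {"translation":[1.3,-3.47,0],"twist":0,"grip":0},
    {"translation":[1.3,-3.47,0],"twist":0,"grip":0},
  ],
)

```text
time_s: 2.15
tcp_pos: [0.4838, 0.0895, 0.2464]
ee_rot: [180.0, -0.0, 0.0]
wrist_force: [-0.1, -0.4, 0.3]
width: 0.0849
grasp_force: 0.0
```

>>> drive_tool(
  increments=[
    {"translation":[0.5,-3.0,0],"twist":0,"grip":0},
    {"translation":[0.5,-3.0,0],"twist":0,"grip":0},
    {"translation":[0,0,0],"twist":0,"grip":0},
    {"translation":[0,0,0],"twist":0,"grip":0},
  ],
)

```text
time_s: 2.48
tcp_pos: [0.4935, 0.1488, 0.2461]
ee_rot: [180.0, 0.1, 0.2]
wrist_force: [0.2, -0.4, 0.4]
width: 0.086
grasp_force: 0.0
```

>>> drive_tool(
  increments=[
    {"translation":[1.7,-3.7,0],"twist":0,"grip":0.3},
    {"translation":[1.7,-3.7,0],"twist":0,"grip":0.3},
    {"translation":[1.7,-3.7,0],"twist":0,"grip":0.3},
    {"translation":[1.7,-3.7,0],"twist":0,"grip":0.3},
    {"translation":[0,0,0],"twist":0,"grip":0.3},
    {"translation":[0,0,0],"twist":0,"grip":0.3},
    {"translation":[0,0,0],"twist":0,"grip":0.3},
  ],
)

```text
time_s: 3.07
tcp_pos: [0.5615, 0.294, 0.246]
ee_rot: [179.9, 0.1, -0.0]
wrist_force: [-0.4, 0.4, 1.1]
width: 0.0595
grasp_force: 0.0
```

Run:
```python
from h import *
s=state();T=tool(s);np.save('T1.npy',T);print(s['tcp_pos'],s['width'])
cv2.imwrite('pics/w1.png',capture('wrist')[:,:,::-1])
```

```text
[0.5615 0.294  0.246 ] 0.05951900512464435
```

View pics/w1.png

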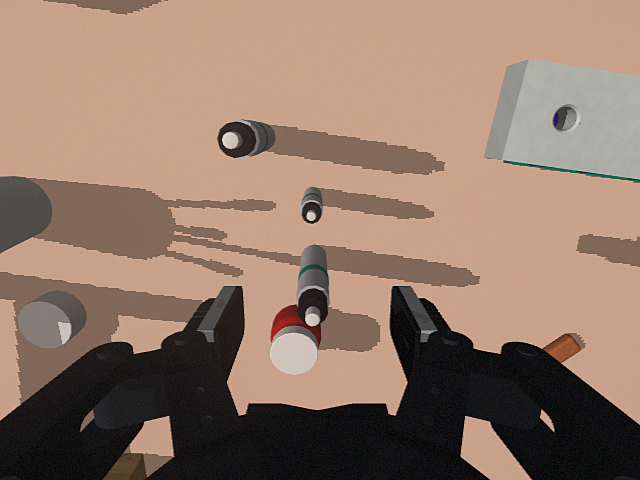

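The wrist view shows the small marker's nib at (311,215) and its foot at about (312,190). The larger look-alikes are at (313,317) and (231,140), and the bore is at (566,118).

Run:
```python
from h import *
T=np.load('T1.npy')
print('nib',onz('wrist',311,214.5,.105,T),tri([ray('top',153.75,227),ray('scene',450.75,195.5),ray('wrist',311,214.5,T)]))
print('foot',onz('wrist',312,189,0.,T),'bore',onz('wrist',566,118,.04,T),'red pot',onz('wrist',294,352,.062,T))
for h in(.12,.14,.16): print('B',h,onz('wrist',313,317,h,T),onz('top',146.5,267,h),'A',onz('wrist',231,140,h,T))
```

```text
nib [0.5643 0.2979 0.105 ] (array([0.5632, 0.2974, 0.1064]), [np.float64(0.0009687927512915051), np.float64(0.0009049691297381253), np.float64(0.00144989040563762)])
foot [0.5692 0.2981 0.    ] bore [0.642  0.0597 0.04  ] red pot [0.4068 0.3169 0.062 ]
B 0.12 [0.4788 0.2964 0.12  ] [0.494  0.3046 0.12  ] A [0.6241 0.3566 0.12  ]
B 0.14 [0.4896 0.2962 0.14  ] [0.4931 0.2985 0.14  ] A [0.6246 0.3522 0.14  ]
B 0.16 [0.5003 0.296  0.16  ] [0.4923 0.2924 0.16  ] A [0.6251 0.3478 0.16  ]
```

>>> drive_tool(
  increments=[
    {"translation":[0.2,-0.35,3.2],"grip":0.3},
    {"translation":[0,0,3.2],"grip":0.3},
    {"translation":[0,0,3.2],"grip":0.3},
    {"translation":[0,0,3.2],"grip":0.3},
    {"translation":[0,0,3.2],"grip":0.3},
    {"translation":[0,0,3.2],"grip":0.3},
    {"translation":[0,0,0],"grip":0.3},
    {"translation":[0,0,0],"grip":1},
    {"translation":[0,0,0],"grip":1},
    {"translation":[0,0,0],"grip":1},
    {"translation":[0,0,0],"grip":1},
    {"translation":[0,0,0],"grip":1},
  ],
  newtons=30,
)

```text
validation failed for argument at $.in...
```

>>> drive_tool(
  increments=[
    {"translation":[0,0,0],"grip":1},
    {"translation":[0,0,0],"grip":1},
    {"translation":[0,0,0],"grip":1},
  ],
)

```text
validation failed for argument at $.in...
```

Each row needs its twist field.

>>> drive_tool(
  increments=[
    {"translation":[0.2,-0.35,3.2],"twist":0,"grip":0.3},
    {"translation":[0,0,3.2],"twist":0,"grip":0.3},
    {"translation":[0,0,3.2],"twist":0,"grip":0.3},
    {"translation":[0,0,3.2],"twist":0,"grip":0.3},
    {"translation":[0,0,3.2],"twist":0,"grip":0.3},
    {"translation":[0,0,3.2],"twist":0,"grip":0.3},
    {"translation":[0,0,0],"twist":0,"grip":0.3},
    {"translation":[0,0,0],"twist":0,"grip":1},
    {"translation":[0,0,0],"twist":0,"grip":1},
    {"translation":[0,0,0],"twist":0,"grip":1},
    {"translation":[0,0,0],"twist":0,"grip":1},
    {"translation":[0,0,0],"twist":0,"grip":1},
  ],
  newtons=30,
)

```text
time_s: 4.12
tcp_pos: [0.5662, 0.3, 0.0583]
ee_rot: [-179.9, -0.3, 0.0]
wrist_force: [0.6, -1.2, 7.0]
width: 0.0181
grasp_force: 29.5
```

>>> drive_tool(
  increments=[
    {"translation":[0,0,0],"twist":0,"grip":1},
    {"translation":[0,0,0],"twist":0,"grip":1},
    {"translation":[0,0,0],"twist":0,"grip":1},
  ],
)

```text
time_s: 4.37
tcp_pos: [0.5663, 0.3001, 0.0583]
ee_rot: [-179.9, -0.3, 0.0]
wrist_force: [0.2, -0.7, 6.4]
width: 0.0181
grasp_force: 29.6
```

>>> drive_tool(
  increments=[
    {"translation":[0,0,-2],"twist":0,"grip":1},
    {"translation":[0,0,-3],"twist":0,"grip":1},
    {"translation":[0,0,-3],"twist":0,"grip":1},
    {"translation":[0,0,0],"twist":0,"grip":1},
    {"translation":[0,0,0],"twist":0,"grip":1},
    {"translation":[0,0,0],"twist":0,"grip":1},
  ],
)

```text
time_s: 4.87
tcp_pos: [0.5638, 0.2992, 0.1352]
ee_rot: [-180.0, -0.1, 0.0]
wrist_force: [-0.3, 0.0, -1.0]
width: 0.0181
grasp_force: 29.6
```

Run:
```python
from h import *
print(state())
```

```text
{'time_s': 4.8667, 'q': array([ 25.7156,  14.6189, 101.3972,   0.001 ,  63.9253, 115.698 ]), 'qvel': array([ 0.0597,  1.4842,  1.8741,  0.0053,  0.1205, -0.0935]), 'joint_efforts': array([ -0.0062, -50.8403, -36.3343,   0.0009,  -0.0926,  -0.0002]), 'tcp_pos': array([0.5638, 0.2992, 0.1352]), 'ee_rot': array([-179.9737,   -0.0525,    0.0172]), 'wrist_force': array([-0.2781,  0.0082, -1.0347]), 'moment': array([ 0.0506, -0.0206, -0.0762]), 'grasp_force': 29.593425281345844, 'width': 0.018135599276202518}
```

>>> drive_tool(
  increments=[
    {"translation":[1.12,3.42,0],"twist":0,"grip":1},
    {"translation":[1.12,3.42,0],"twist":0,"grip":1},
    {"translation":[1.12,3.42,0],"twist":0,"grip":1},
    {"translation":[1.12,3.42,0],"twist":0,"grip":1},
    {"translation":[1.12,3.42,0],"twist":0,"grip":1},
    {"translation":[1.12,3.42,0],"twist":0,"grip":1},
    {"translation":[1.12,3.42,0],"twist":0,"grip":1},
    {"translation":[0,0,0],"twist":0,"grip":1},
    {"translation":[0,0,0],"twist":0,"grip":1},
    {"translation":[0,0,0],"twist":0,"grip":1},
    {"translation":[0,0,0],"twist":0,"grip":1},
  ],
)

```text
time_s: 5.78
tcp_pos: [0.6411, 0.0607, 0.1334]
ee_rot: [-180.0, 0.1, 0.1]
wrist_force: [-0.1, -0.4, 0.3]
width: 0.0179
grasp_force: 29.7
```

Run:
```python
from h import *
s=state();T=tool(s);np.save('T2.npy',T);print(s['tcp_pos'],s['wrist_force'])
w=capture('wrist')[:,:,::-1];sc=capture('scene')[:,:,::-1]
cv2.imwrite('pics/w2.png',w);cv2.imwrite('pics/s2.png',sc)
c=np.zeros((600,800,3),np.uint8)
c[:300,:400]=cv2.resize(w,(400,300));k=cv2.resize(sc[200:320,300:500],None,fx=4,fy=4);
c[:300,400:800]=cv2.resize(w[200:350,220:420],None,fx=2,fy=2)
c[300:600,:]=k[100:400]
cv2.imwrite('pics/m2.png',c)
```

```text
[0.6411 0.0607 0.1334] [-0.1397 -0.3727  0.267 ]
```

View pics/m2.png

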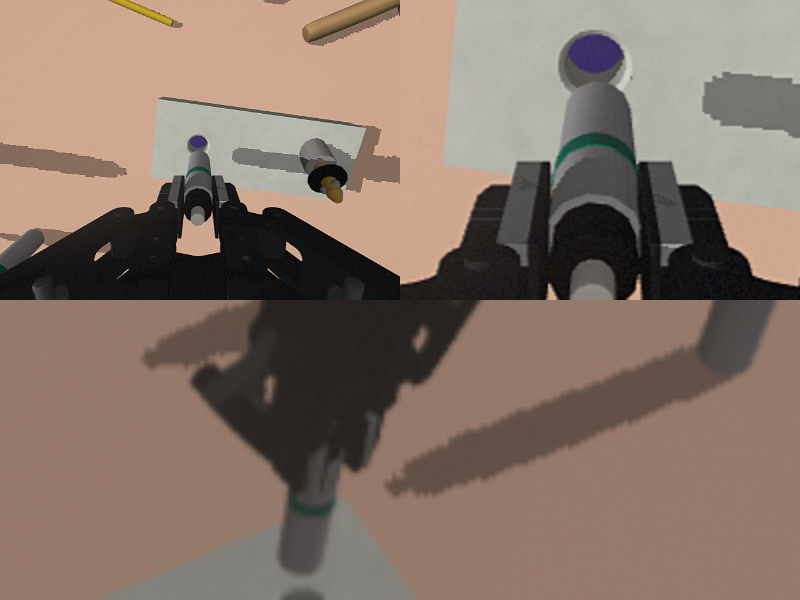

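Run:
```python
from h import *
T=np.load('T2.npy');z=T[2,3]-.0583
f=onz('wrist',320,256,z,T);print('bore',onz('wrist',317.5,231.5,.04,T),'foot',f)
for e in((303.5,252),(336,252),(319.5,241)): print('edge',onz('wrist',*e,z,T))
print('nib',onz('wrist',316.5,338,z+.105,T), 'cone',onz('wrist',317,310,z+.096,T))
print('bore top/scene',onz('top',293.75,186,.04),onz('scene',375.5,302.75,.04))
# scene foot: bottom centre
print('scene foot',onz('scene',300+300/4,200+(565-300+100)/4,z))
w=cv2.imread('pics/w2.png');hsv=cv2.cvtColor(w,cv2.COLOR_BGR2HSV)
m=cv2.inRange(hsv,(110,80,30),(145,255,255))[190:260,280:350];M=cv2.moments(m,True);print('violet',M['m10']/M['m00']+280,M['m01']/M['m00']+190)
```

```text
bore [0.6423 0.0596 0.04  ] foot [0.6363 0.0582 0.0751]
edge [0.6389 0.0683 0.0751]
edge [0.6389 0.0484 0.0751]
edge [0.646  0.0585 0.0751]
nib [0.6436 0.0604 0.1801] cone [0.6493 0.0602 0.1711]
bore top/scene [0.6413 0.0601 0.04  ] [0.6436 0.0602 0.04  ]
scene foot [0.6402 0.058  0.0751]
violet 317.0285714285714 226.26753246753248
```

>>> drive_tool(
  increments=[
    {"translation":[0.45,-0.12,1.4],"twist":0,"grip":1},
    {"translation":[0,0,1.3],"twist":0,"grip":1},
    {"translation":[0,0,0],"twist":0,"grip":1},
    {"translation":[0,0,0],"twist":0,"grip":1},
    {"translation":[0,0,0],"twist":0,"grip":1},
    {"translation":[0,0,0],"twist":0,"grip":1},
  ],
)

```text
time_s: 6.38
tcp_pos: [0.6469, 0.0609, 0.1077]
ee_rot: [180.0, -0.0, 0.0]
wrist_force: [0.1, 0.4, -0.9]
width: 0.0183
grasp_force: 29.7
```

Run:
```python
from h import *
s=state();T=tool(s);np.save('T3.npy',T);print(s['tcp_pos'],s['wrist_force'])
w=capture('wrist')[:,:,::-1];sc=capture('scene')[:,:,::-1];t=capture('top')[:,:,::-1]
cv2.imwrite('pics/w3.png',w);cv2.imwrite('pics/s3.png',sc)
c=np.zeros((600,800,3),np.uint8)
c[:600,:400]=cv2.resize(w[195:345,270:370],None,fx=4,fy=4,interpolation=cv2.INTER_CUBIC)
c[:600,400:]=cv2.resize(sc[245:320,350:400],None,fx=8,fy=8,interpolation=cv2.INTER_CUBIC)
cv2.imwrite('pics/m3.png',c)
```

```text
[0.6469 0.0609 0.1077] [ 0.0991  0.3953 -0.9247]
```

View pics/m3.png

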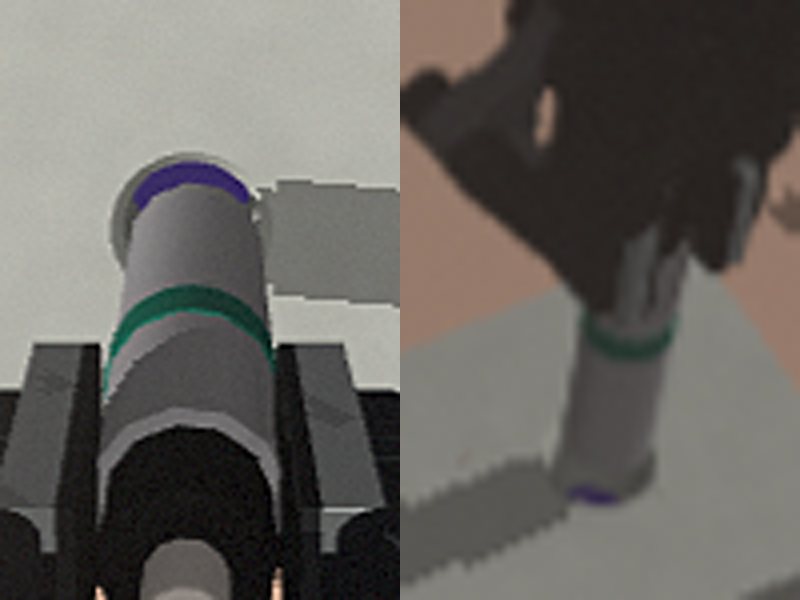

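Run:
```python
from h import *
T=np.load('T3.npy');z=T[2,3]-.0583
P=lambda x,y:(270+x/4-.375,195+y/4-.375)
for n,a in(('L',(110,225)),('R',(270,225)),('T',(190,152))): print('bore',n,onz('wrist',*P(*a),.04,T))
for n,a in(('L',(130,225)),('R',(257,225)),('T',(192,183))): print('foot',n,onz('wrist',*P(*a),z,T))
Q=lambda x,y:(350+(x-400)/8,245+y/8)
for n,a in(('L',(556,465)),('R',(656,465)),('B',(610,503))): print('s bore',n,onz('scene',*Q(*a),.04))
for n,a in(('L',(556,465)),('R',(640,480)),('B',(600,495))): print('s foot',n,onz('scene',*Q(*a),z))
```

```text
bore L [0.6425 0.0729 0.04  ]
bore R [0.6425 0.0474 0.04  ]
bore T [0.6546 0.0602 0.04  ]
foot L [0.6456 0.0694 0.0494]
foot R [0.6456 0.0499 0.0494]
foot T [0.6523 0.0599 0.0494]
s bore L [0.6383 0.0508 0.04  ]
s bore R [0.6507 0.0694 0.04  ]
s bore B [0.6529 0.0548 0.04  ]
s foot L [0.6425 0.0466 0.0494]
s foot R [0.656  0.0597 0.0494]
s foot B [0.6541 0.05   0.0494]
```

The marker foot is within about 1 mm of the bore axis in the wrist view, so I'll lower it gently.

>>> drive_tool(
  increments=[
    {"translation":[-0.08,-0.03,0.5],"twist":0,"grip":1},
    {"translation":[0,0,0.5],"twist":0,"grip":1},
    {"translation":[0,0,0.4],"twist":0,"grip":1},
    {"translation":[0,0,0.4],"twist":0,"grip":1},
    {"translation":[0,0,0],"twist":0,"grip":1},
    {"translation":[0,0,0],"twist":0,"grip":1},
  ],
)

```text
time_s: 7.03
tcp_pos: [0.6454, 0.0611, 0.0888]
ee_rot: [180.0, 0.1, 0.0]
wrist_force: [-0.2, -0.9, -0.3]
width: 0.018
grasp_force: 29.7
```

>>> drive_tool(
  increments=[
    {"translation":[0,0,0.5],"twist":0,"grip":1},
    {"translation":[0,0,0.5],"twist":0,"grip":1},
    {"translation":[0,0,0.5],"twist":0,"grip":1},
    {"translation":[0,0,0.4],"twist":0,"grip":1},
    {"translation":[0,0,0.2],"twist":0,"grip":1},
    {"translation":[0,0,0],"twist":0,"grip":1},
    {"translation":[0,0,0],"twist":0,"grip":1},
  ],
)

```text
time_s: 7.62
tcp_pos: [0.6459, 0.0612, 0.0684]
ee_rot: [180.0, 0.0, 0.0]
wrist_force: [0.1, 0.3, -0.4]
width: 0.0182
grasp_force: 29.7
```

>>> drive_tool(
  increments=[
    {"translation":[0,0,0.2],"twist":0,"grip":1},
    {"translation":[0,0,0.2],"twist":0,"grip":1},
    {"translation":[0,0,0],"twist":0,"grip":1},
    {"translation":[0,0,0],"twist":0,"grip":1},
  ],
)

```text
time_s: 7.95
tcp_pos: [0.6474, 0.0612, 0.0682]
ee_rot: [-180.0, -0.2, 0.0]
wrist_force: [-4.4, -1.1, 13.4]
width: 0.0179
grasp_force: 31.0
```

Bottomed out, with the foot 30 mm down. I'll back off the push, release, and rise after a look.

>>> drive_tool(
  increments=[
    {"translation":[0,0,-0.3],"twist":0,"grip":0.35},
    {"translation":[0,0,0],"twist":0,"grip":0.35},
    {"translation":[0,0,0],"twist":0,"grip":0.35},
    {"translation":[0,0,0],"twist":0,"grip":0.35},
    {"translation":[0,0,-1],"twist":0,"grip":0.35},
    {"translation":[0,0,-3],"twist":0,"grip":0.35},
    {"translation":[0,0,-4],"twist":0,"grip":0.35},
    {"translation":[0,0,-4],"twist":0,"grip":0.2},
    {"translation":[0,0,-4],"twist":0,"grip":0.2},
    {"translation":[0,4,0],"twist":0,"grip":0.1},
    {"translation":[0,4,0],"twist":0,"grip":0},
    {"translation":[0,4,0],"twist":0,"grip":0},
  ],
)

```text
time_s: 8.95
tcp_pos: [0.6467, -0.0594, 0.23]
ee_rot: [180.0, -0.2, 0.1]
wrist_force: [0.6, 0.3, 0.7]
width: 0.0855
grasp_force: 0.0
```

>>> drive_tool(
  increments=[
    {"translation":[0,0,0],"twist":0,"grip":0},
    {"translation":[0,0,0],"twist":0,"grip":0},
  ],
)

```text
time_s: 9.12
tcp_pos: [0.6457, -0.0611, 0.2279]
ee_rot: [-180.0, 0.0, -0.2]
wrist_force: [0.3, 0.4, 0.9]
width: 0.0856
grasp_force: 0.0
```

Run:
```python
from h import *
s=state();T=tool(s);np.save('T4.npy',T);print(s['tcp_pos'],s['wrist_force'])
w=capture('wrist')[:,:,::-1]
cv2.imwrite('pics/w4.png',w)
```

```text
[ 0.6457 -0.0611  0.2279] [0.31   0.435  0.9487]
```

View pics/w4.png

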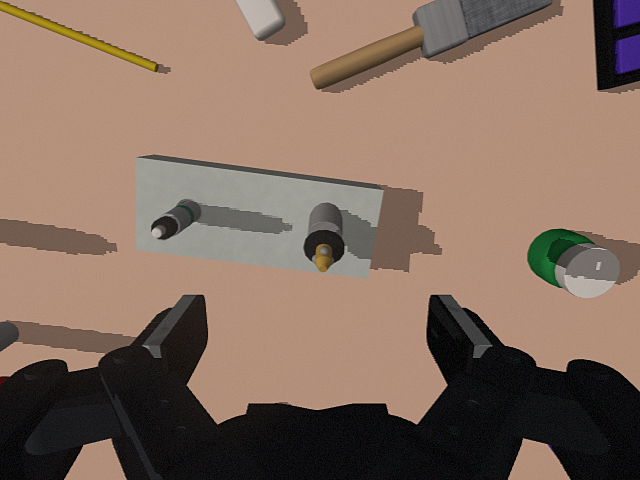

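The marker stands in the bore (nib at (157,232)), and the nipple tip is at about (322,268). Next I'll triangulate the nipple tip and head for the cartridge.

Run:
```python
from h import *
T=np.load('T4.npy')
print('nib',onz('wrist',157,231,.115,T))
w=cv2.imread('pics/w4.png');hsv=cv2.cvtColor(w,cv2.COLOR_BGR2HSV)
m=cv2.inRange(hsv,(12,120,60),(32,255,255))[235:285,300:350];ys,xs=np.nonzero(m);print(xs.min()+300,xs.max()+300,ys.min()+235,ys.max()+235)
e=ys>ys.max()-6;print('tipu',xs[e].mean()+300,ys.max()+235)
for v in(266,269,271): print('tip',onz('wrist',322.5,v,.103,T))
print(tri([ray('top',366,198.5),ray('scene',305.75,304),ray('wrist',322.5,269,T)]))
b=[onz('wrist',u,v,.04,T)[:2] for u,v in((139,157),(382,189),(367,277),(137,250))]
print(b,np.mean(b,0),[np.degrees(np.arctan2(-(a-c)[0],(a-c)[1])) for a,c in((b[0],b[1]),(b[3],b[2]))])
```

```text
nib [0.6427 0.0589 0.115 ]
315 331 244 271
tipu 322.54901960784315 271
tip [ 0.6096 -0.0662  0.103 ]
tip [ 0.607  -0.0662  0.103 ]
tip [ 0.6053 -0.0662  0.103 ]
(array([ 0.607 , -0.0661,  0.1008]), [np.float64(0.0007414711754496152), np.float64(0.001349799638635685), np.float64(0.0007631435611448559)])
[array([0.6925, 0.1003]), array([ 0.6624, -0.1228]), array([ 0.5741, -0.1118]), array([0.6033, 0.1142])] [ 0.6331 -0.005 ] [np.float64(-7.67426516134027), np.float64(-7.357408760476159)]
```

>>> drive_tool(
  increments=[
    {"translation":[0,0,0],"twist":4,"grip":0},
    {"translation":[0,0,0],"twist":3.8,"grip":0},
    {"translation":[-2.28,3.18,0],"twist":0,"grip":0},
    {"translation":[-2.28,3.18,0],"twist":0,"grip":0},
    {"translation":[-2.28,3.18,0],"twist":0,"grip":0},
    {"translation":[-2.28,3.18,0],"twist":0,"grip":0},
    {"translation":[-2.28,3.18,0],"twist":0,"grip":0},
    {"translation":[-2.28,3.18,0],"twist":0,"grip":0},
    {"translation":[-2.28,3.18,0],"twist":0,"grip":0},
    {"translation":[-2.28,3.18,0],"twist":0,"grip":0},
    {"translation":[-2.28,3.18,0],"twist":0,"grip":0},
    {"translation":[0,0,0],"twist":0,"grip":0},
  ],
)

```text
time_s: 10.17
tcp_pos: [0.4003, -0.3175, 0.2277]
ee_rot: [179.9, 0.1, -8.0]
wrist_force: [1.3, -0.3, -0.7]
width: 0.0855
grasp_force: 0.0
```

>>> drive_tool(
  increments=[
    {"translation":[0,0,0],"twist":0,"grip":0},
    {"translation":[0,0,0],"twist":0,"grip":0},
  ],
)

```text
time_s: 10.33
tcp_pos: [0.4045, -0.3136, 0.2277]
ee_rot: [-180.0, -0.0, -7.8]
wrist_force: [0.2, 0.5, 0.2]
width: 0.0853
grasp_force: 0.0
```

Run:
```python
from h import *
s=state();T=tool(s);np.save('T5.npy',T);print(s['tcp_pos'],s['ee_rot'])
w=capture('wrist')[:,:,::-1];cv2.imwrite('pics/w5.png',w)
hsv=cv2.cvtColor(w,cv2.COLOR_BGR2HSV)
m=cv2.inRange(hsv,(115,100,30),(140,255,255));k,l,st,c=cv2.connectedComponentsWithStats(m);i=1+st[1:,4].argmax();print(st[i],c[i])
g=cv2.inRange(hsv,(0,0,150),(180,50,255));k,l,st,c2=cv2.connectedComponentsWithStats(g)
for j in range(1,k):
    if st[j,4]>300: print('white',st[j],c2[j],onz('wrist',*c2[j],.112,T))
print(onz('wrist',*c[i],.076,T))
```

```text
[ 0.4045 -0.3136  0.2277] [-179.9528   -0.0298   -7.7758]
[303 194  40  50 614] [321.3893 209.728 ]
white [264   0  54  16 612] [290.4673   6.0621] [ 0.553 -0.317  0.112]
white [306 210  34  33 856] [322.1986 226.1507] [ 0.4036 -0.3181  0.112 ]
[ 0.4088 -0.3187  0.076 ]
```

>>> drive_tool(
  increments=[
    {"translation":[-0.04,0.45,3.17],"twist":0,"grip":0},
    {"translation":[0,0,3.17],"twist":0,"grip":0.1},
    {"translation":[0,0,3.17],"twist":0,"grip":0.2},
    {"translation":[0,0,3.17],"twist":0,"grip":0.2},
    {"translation":[0,0,3.17],"twist":0,"grip":0.2},
    {"translation":[0,0,0],"twist":0,"grip":0.2},
    {"translation":[0,0,0],"twist":0,"grip":1},
    {"translation":[0,0,0],"twist":0,"grip":1},
    {"translation":[0,0,0],"twist":0,"grip":1},
    {"translation":[0,0,0],"twist":0,"grip":1},
    {"translation":[0,0,0],"twist":0,"grip":1},
    {"translation":[0,0,0],"twist":0,"grip":1},
  ],
  newtons=25,
)

```text
time_s: 11.38
tcp_pos: [0.4048, -0.32, 0.0718]
ee_rot: [179.9, -0.3, -7.8]
wrist_force: [-0.0, 2.6, 6.2]
width: 0.0308
grasp_force: 25.8
```

>>> drive_tool(
  increments=[
    {"translation":[0,0,-2.5],"twist":0,"grip":1},
    {"translation":[0,0,-3.4],"twist":0,"grip":1},
    {"translation":[0,0,-3.4],"twist":0,"grip":1},
    {"translation":[0,0,-3.2],"twist":0,"grip":1},
    {"translation":[2.44,-2.98,0],"twist":0,"grip":1},
    {"translation":[2.44,-2.98,0],"twist":0,"grip":1},
    {"translation":[2.44,-2.98,0],"twist":0,"grip":1},
    {"translation":[2.44,-2.98,0],"twist":0,"grip":1},
    {"translation":[2.44,-2.98,0],"twist":0,"grip":1},
    {"translation":[2.44,-2.98,0],"twist":0,"grip":1},
    {"translation":[2.44,-2.98,0],"twist":0,"grip":1},
    {"translation":[2.44,-2.98,0],"twist":0,"grip":1},
  ],
)

```text
time_s: 12.38
tcp_pos: [0.6297, -0.108, 0.1947]
ee_rot: [180.0, -0.1, -7.8]
wrist_force: [0.6, -0.5, -1.7]
width: 0.0309
grasp_force: 25.5
```

>>> drive_tool(
  increments=[
    {"translation":[2.44,-2.98,0],"twist":0,"grip":1},
    {"translation":[2.44,-2.98,0],"twist":0,"grip":1},
    {"translation":[2.44,-2.98,0],"twist":0,"grip":1},
    {"translation":[0,0,0],"twist":0,"grip":1},
    {"translation":[0,0,0],"twist":0,"grip":1},
    {"translation":[0,0,0],"twist":0,"grip":1},
  ],
)

```text
time_s: 12.88
tcp_pos: [0.7128, -0.0308, 0.1938]
ee_rot: [180.0, 0.1, -7.8]
wrist_force: [-1.0, 0.4, -1.7]
width: 0.0311
grasp_force: 25.6
```

>>> drive_tool(
  increments=[
    {"translation":[0,0,3.5],"twist":0,"grip":1},
    {"translation":[0,0,3.5],"twist":0,"grip":1},
    {"translation":[0,0,3.5],"twist":0,"grip":1},
    {"translation":[0,0,0],"twist":0,"grip":1},
    {"translation":[-0.8,0,0],"twist":0,"grip":1},
    {"translation":[-0.8,0,0],"twist":0,"grip":1},
    {"translation":[-0.6,0,0],"twist":0,"grip":1},
    {"translation":[-0.5,0,0],"twist":0,"grip":1},
    {"translation":[-0.5,0,0],"twist":0,"grip":1},
  ],
)

```text
time_s: 13.63
tcp_pos: [0.6837, -0.0266, 0.093]
ee_rot: [-180.0, -0.4, -7.8]
wrist_force: [2.2, -0.9, 0.5]
width: 0.031
grasp_force: 25.5
```

>>> drive_tool(
  increments=[
    {"translation":[-0.5,0,0.2],"twist":0,"grip":1},
    {"translation":[-0.5,0,0.1],"twist":0,"grip":1},
    {"translation":[-0.5,0,0],"twist":0,"grip":1},
    {"translation":[-0.2,0,0],"twist":0,"grip":1},
    {"translation":[0,0,0],"twist":0,"grip":1},
    {"translation":[0,0,0],"twist":0,"grip":1},
  ],
)

```text
time_s: 14.13
tcp_pos: [0.6646, -0.0238, 0.0862]
ee_rot: [-180.0, -0.0, -7.8]
wrist_force: [2.1, 0.3, 1.6]
width: 0.0304
grasp_force: 25.9
```

Run:
```python
from h import *
s=state();T=tool(s);np.save('T6.npy',T);print(s['tcp_pos'],s['wrist_force'])
w=capture('wrist')[:,:,::-1];sc=capture('scene')[:,:,::-1]
cv2.imwrite('pics/w6.png',w);cv2.imwrite('pics/s6.png',sc)
c=np.zeros((600,800,3),np.uint8)
c[:360,:400]=cv2.resize(w[150:330,220:420],None,fx=2,fy=2);c[:400,400:]=cv2.resize(sc[230:430,240:440],None,fx=2,fy=2)
cv2.imwrite('pics/m6.png',c)
```

```text
[ 0.6646 -0.0238  0.0862] [2.0543 0.3499 1.5733]
```

View pics/m6.png

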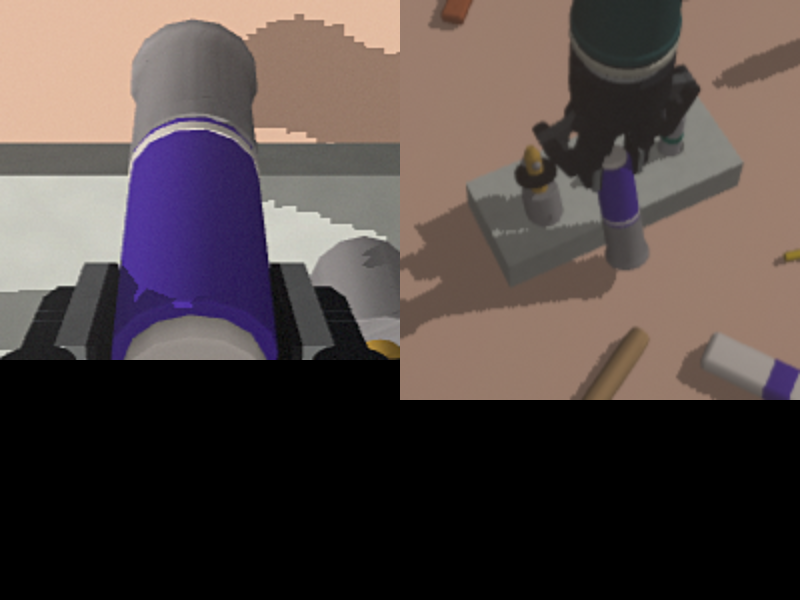

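The cartridge has swivelled mouth-outward as intended. I'll measure the tilt from the wrist view: ring edge at (316,207), rim edge at (316,160).

Run:
```python
from h import *
from scipy.optimize import brentq
T=np.load('T6.npy');m=camera_model('wrist');f=240/np.tan(np.radians(m["vertical_fov"]/2))
def row(p):  # tool-frame point -> pixel row
    q=np.linalg.inv(m['hand_eye'])@np.r_[p,1]; return m['cy']-f*q[1]/-q[2]
def pt(th,s,r): # tool frame: pivot (0,0,-.011), z down, x forward
    d=.0828-s; return np.array([d*np.sin(th)+r*np.cos(th),0,-.011+d*np.cos(th)-r*np.sin(th)])
for th in (.35,.4,.45,.5): print(th,'ring',row(pt(th,.047,.0163)),'head46',row(pt(th,.046,.0165)),'rimtop',row(pt(th,.008,.019)),'mouth',row(pt(th,0,.019)))
```

```text
0.35 ring 220.8546862672975 head46 219.36932582749608 rimtop 178.58265807921012 mouth 172.2366618811588
0.4 ring 218.76892915076363 head46 217.203150144007 rimtop 173.43473276802385 mouth 166.52228428061295
0.45 ring 216.82249912879257 head46 215.1767985120917 rimtop 168.3763100433834 mouth 160.8776652844374
0.5 ring 215.02319369858267 head46 213.29826127671123 rimtop 163.41602758655443 mouth 155.31021988483988
```

>>> drive_tool(
  increments=[
    {"translation":[0.3,0,-2],"twist":0,"grip":1},
    {"translation":[0,0,-3],"twist":0,"grip":1},
    {"translation":[0,0,-3.2],"twist":0,"grip":1},
    {"translation":[0,0,-3.2],"twist":0,"grip":1},
    {"translation":[-3.05,1.69,0],"twist":0,"grip":1},
    {"translation":[-3.05,1.69,0],"twist":0,"grip":1},
    {"translation":[-3.05,1.69,0],"twist":0,"grip":1},
    {"translation":[0,0,0],"twist":0,"grip":1},
    {"translation":[0,0,0],"twist":0,"grip":1},
    {"translation":[0,0,0],"twist":0,"grip":1},
  ],
)

```text
time_s: 15.07
tcp_pos: [0.5693, -0.0621, 0.1991]
ee_rot: [-180.0, 0.1, -7.8]
wrist_force: [0.8, 1.0, -1.0]
width: 0.0309
grasp_force: 25.6
```

Run:
```python
from h import *
s=state();T=tool(s);np.save('T7.npy',T);print(s['tcp_pos'],s['wrist_force'])
w=capture('wrist')[:,:,::-1];sc=capture('scene')[:,:,::-1];t=capture('top')[:,:,::-1]
for n,i in zip('wst',(w,sc,t)): cv2.imwrite(f'pics/{n}7.png',i)
c=np.zeros((600,800,3),np.uint8)
c[:600,:400]=cv2.resize(w[100:400,220:420],None,fx=2,fy=2);c[:600,400:]=cv2.resize(sc[220:370,260:360],None,fx=4,fy=4,interpolation=cv2.INTER_CUBIC)
cv2.imwrite('pics/m7.png',c)
```

```text
[ 0.5693 -0.0621  0.1991] [ 0.8176  0.9508 -0.963 ]
```

View pics/m7.png

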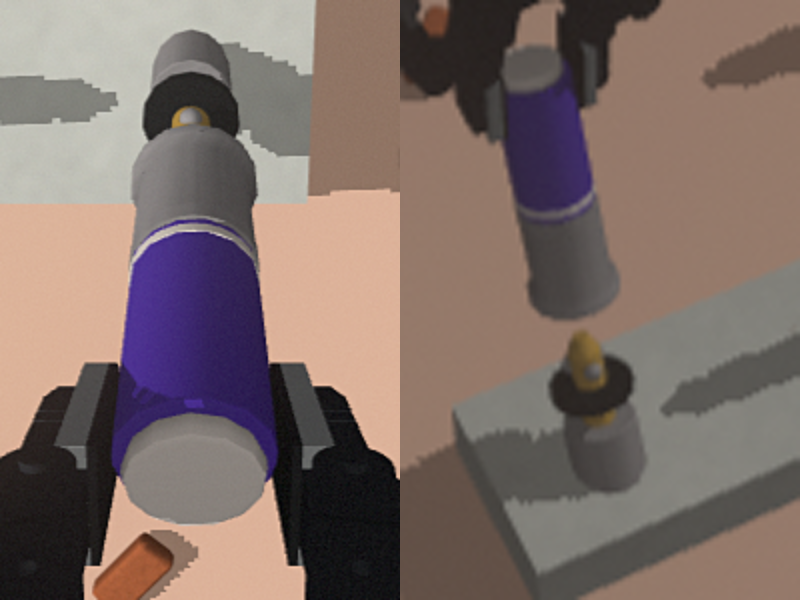

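Run:
```python
from h import *
from scipy.optimize import least_squares
T=np.load('T7.npy')
def proj(n,p):
    m=camera_model(n); f=240/np.tan(np.radians(m["vertical_fov"]/2)); P=m['pose'] if n!='wrist' else T@m['hand_eye']
    q=np.linalg.inv(P)@np.r_[p,1]; return np.array([m['cx']+f*q[0]/-q[2],m['cy']-f*q[1]/-q[2]])
def pt(v,s,r):
    dx,dy,pv,th=v; d=pv-s
    return (T@np.r_[dx+d*np.sin(th)+r*np.cos(th),dy,-.011+d*np.cos(th)-r*np.sin(th),1])[:3]
obs=[('wrist',.112,0,(317.5,335)),('wrist',.047,.0163,(316.5,211.5)),('wrist',0,.019,(316.5,162)),
     ('scene',.112,0,(293,237.2)),('scene',0,0,(303.5,292.7))]
def res(v): return np.concatenate([proj(n,pt(v,s,r))-o for n,s,r,o in obs]+[[(v[2]-.0828)/.001]])
R=least_squares(res,[0,0,.0828,.42]);v=R.x;print(v,R.fun.round(1))
m0=pt(v,0,0);ax=pt(v,.1,0)-m0;print('mouth',m0,'axis',ax/.1)
yaw=np.radians(-7.7);bx=np.array([np.cos(yaw),np.sin(yaw),0]);by=np.array([-np.sin(yaw),np.cos(yaw),0])
tip=np.array([.6079,-.0667,.103]);print('tip px',proj('wrist',tip),proj('scene',tip))
n=-np.sin(.4)*bx+np.array([0,0,np.cos(.4)]);d=m0-tip
print('lateral x,y, along',d@np.cross(by,n),d@by,d@n)
print('goal -33mm: tool move cm',(tip-.033*n-m0)@bx*100,-(tip-.033*n-m0)@by*100,-(tip-.033*n-m0)[2]*100)
```

```text
[0.0065 0.0004 0.0839 0.3186] [-0.6  1.1  0.2 -3.6  0.2  1.8 -1.3 -1.2 -0.9 -0.8  1.1]
mouth [ 0.6016 -0.0669  0.1304] axis [-0.3083  0.0421  0.9504]
tip px [315.0868 177.1326] [304.9888 303.5685]
lateral x,y, along 0.00493569392203395 -0.0010333189889495387 0.027630105303087075
goal -33mm: tool move cm 1.9064399951204525 -0.10333189889495432 5.776607480222232
```

The tilt measures about 0.32–0.42 rad, and the mouth is about 28 mm above the tip and 5 mm to the +x side. I'll correct that and advance along the nipple axis.

>>> drive_tool(
  increments=[
    {"translation":[-0.5,-0.1,0],"twist":0,"grip":1},
    {"translation":[0.25,0,0.6],"twist":0,"grip":1},
    {"translation":[0.25,0,0.6],"twist":0,"grip":1},
    {"translation":[0.25,0,0.6],"twist":0,"grip":1},
    {"translation":[0.25,0,0.6],"twist":0,"grip":1},
    {"translation":[0.2,0,0.5],"twist":0,"grip":1},
    {"translation":[0.15,0,0.4],"twist":0,"grip":1},
    {"translation":[0,0,0],"twist":0,"grip":1},
    {"translation":[0,0,0],"twist":0,"grip":1},
    {"translation":[0,0,0],"twist":0,"grip":1},
  ],
)

```text
time_s: 16.05
tcp_pos: [0.5788, -0.0624, 0.1672]
ee_rot: [-180.0, -0.0, -7.8]
wrist_force: [0.9, -1.3, -0.7]
width: 0.0309
grasp_force: 25.6
```

Run:
```python
from h import *
s=state();T=tool(s);np.save('T8.npy',T);print(s['tcp_pos'],s['wrist_force'])
w=capture('wrist')[:,:,::-1];sc=capture('scene')[:,:,::-1]
for n,i in zip('ws',(w,sc)): cv2.imwrite(f'pics/{n}8.png',i)
c=np.zeros((600,800,3),np.uint8)
c[:600,:400]=cv2.resize(w[100:400,220:420],None,fx=2,fy=2);c[:600,400:]=cv2.resize(sc[220:370,260:360],None,fx=4,fy=4,interpolation=cv2.INTER_CUBIC)
cv2.imwrite('pics/m8.png',c)
```

```text
[ 0.5788 -0.0624  0.1672] [ 0.9065 -1.2521 -0.6878]
```

View pics/m8.png

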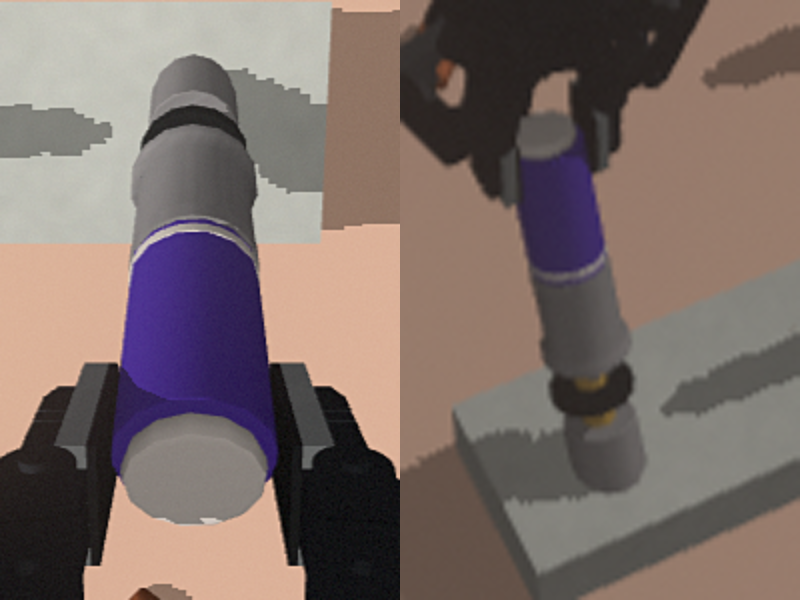

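>>> drive_tool(
  increments=[
    {"translation":[0.12,0,0.3],"twist":0,"grip":1},
    {"translation":[0.1,0,0.3],"twist":0,"grip":1},
    {"translation":[0.1,0,0.3],"twist":0,"grip":1},
    {"translation":[0,0,0],"twist":0,"grip":1},
    {"translation":[0,0,0],"twist":0,"grip":1},
  ],
  newtons=35,
)

```text
time_s: 16.57
tcp_pos: [0.581, -0.0627, 0.157]
ee_rot: [-180.0, 0.1, -7.8]
wrist_force: [0.4, 0.1, -3.4]
width: 0.0309
grasp_force: 36.9
```

>>> drive_tool(
  increments=[
    {"translation":[0.1,0,0.25],"twist":0,"grip":1},
    {"translation":[0.1,0,0.25],"twist":0,"grip":1},
    {"translation":[0.1,0,0.25],"twist":0,"grip":1},
    {"translation":[0,0,0],"twist":0,"grip":1},
    {"translation":[0,0,0],"twist":0,"grip":1},
  ],
  newtons=50,
)

```text
time_s: 16.98
tcp_pos: [0.5852, -0.0631, 0.1529]
ee_rot: [-180.0, -0.1, -7.8]
wrist_force: [-6.9, 0.9, 8.3]
width: 0.0297
grasp_force: 53.5
```

>>> drive_tool(
  increments=[
    {"translation":[0.03,0,0.3],"twist":0,"grip":1},
    {"translation":[0.03,0,0.3],"twist":0,"grip":1},
    {"translation":[0.03,0,0.2],"twist":0,"grip":1},
    {"translation":[0,0,0],"twist":0,"grip":1},
    {"translation":[0,0,0],"twist":0,"grip":1},
  ],
  newtons=60,
)

```text
time_s: 17.4
tcp_pos: [0.586, -0.0633, 0.143]
ee_rot: [-180.0, -0.0, -7.8]
wrist_force: [-3.6, 0.7, 4.6]
width: 0.03
grasp_force: 59.8
```

>>> drive_tool(
  increments=[
    {"translation":[0.03,0,0.2],"twist":0,"grip":1},
    {"translation":[0.03,0,0.2],"twist":0,"grip":1},
    {"translation":[0,0,0],"twist":0,"grip":1},
    {"translation":[0,0,0],"twist":0,"grip":1},
    {"translation":[0,0,0],"twist":0,"grip":1},
  ],
  newtons=70,
)

```text
time_s: 17.82
tcp_pos: [0.5868, -0.0634, 0.1391]
ee_rot: [-180.0, -0.1, -7.8]
wrist_force: [-3.2, 0.3, 6.2]
width: 0.0297
grasp_force: 70.0
```

Run:
```python
from h import *
s=state();T=tool(s);np.save('T9.npy',T);print(s['tcp_pos'],s['wrist_force'])
w=capture('wrist')[:,:,::-1];sc=capture('scene')[:,:,::-1]
for n,i in zip('ws',(w,sc)): cv2.imwrite(f'pics/{n}9.png',i)
c=np.zeros((600,800,3),np.uint8)
c[:600,:400]=cv2.resize(w[100:400,220:420],None,fx=2,fy=2);c[:600,400:]=cv2.resize(sc[220:370,260:360],None,fx=4,fy=4,interpolation=cv2.INTER_CUBIC)
cv2.imwrite('pics/m9.png',c)
```

```text
[ 0.5868 -0.0634  0.1391] [-3.1781  0.3085  6.1922]
```

View pics/m9.png

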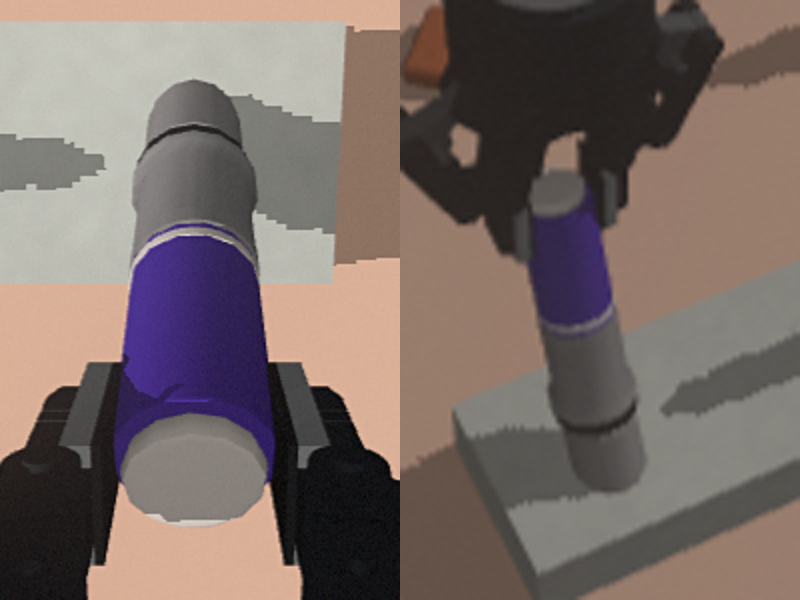

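Run:
```python
from h import *
T=np.load('T9.npy')
def proj(n,p):
    m=camera_model(n); f=240/np.tan(np.radians(m["vertical_fov"]/2)); P=m['pose'] if n!='wrist' else T@m['hand_eye']
    q=np.linalg.inv(P)@np.r_[p,1]; return np.array([m['cx']+f*q[0]/-q[2],m['cy']-f*q[1]/-q[2]])
yaw=np.radians(-7.7);bx=np.array([np.cos(yaw),np.sin(yaw),0]);z=np.array([0,0,1.])
tip=np.array([.6079,-.0667,.103]);n=-np.sin(.4)*bx+np.cos(.4)*z;mouth=tip-.033*n
for th in(.2,.25,.3,.35,.4,.45):
    a=-np.sin(th)*bx+np.cos(th)*z;u=np.cos(th)*bx+np.sin(th)*z
    print(th,'cap s',proj('scene',mouth+.112*a),'cap w',proj('wrist',mouth+.112*a),'mouth edge w',proj('wrist',mouth+.019*u),'cap near edge w',proj('wrist',mouth+.112*a-.0155*u),'far',proj('wrist',mouth+.112*a+.0155*u))
```

```text
0.2 cap s [301.7908 271.8655] cap w [316.9277 307.5801] mouth edge w [316.5622 160.571 ] cap near edge w [316.956  342.2941] far [316.8961 268.706 ]
0.25 cap s [300.311  269.7646] cap w [316.9376 320.2925] mouth edge w [316.5637 161.0643] cap near edge w [316.9608 352.045 ] far [316.9114 284.439 ]
0.3 cap s [298.8666 267.8148] cap w [316.9455 331.9065] mouth edge w [316.5654 161.6406] cap near edge w [316.9638 360.6613] far [316.9247 299.1966]
0.35 cap s [297.4613 266.0198] cap w [316.9517 342.404 ] mouth edge w [316.5671 162.2991] cap near edge w [316.9652 368.168 ] far [316.9361 312.9041]
0.4 cap s [296.099 264.383] cap w [316.956  351.7838] mouth edge w [316.5689 163.039 ] cap near edge w [316.9652 374.6011] far [316.9455 325.5093]
0.45 cap s [294.783  262.9068] cap w [316.9588 360.0592] mouth edge w [316.5708 163.8588] cap near edge w [316.9638 380.0048] far [316.953  336.9804]
```

The cartridge has snapped on and the collar is down, about 8 mm by force. The axis reads about 0.31 rad against 0.40, so I'll square it by swinging the pivot toward the robot while still pressing.

>>> drive_tool(
  increments=[
    {"translation":[-0.15,0,0.06],"twist":0,"grip":1},
    {"translation":[-0.15,0,0.06],"twist":0,"grip":1},
    {"translation":[-0.15,0,0.06],"twist":0,"grip":1},
    {"translation":[-0.15,0,0.06],"twist":0,"grip":1},
    {"translation":[0,0,0],"twist":0,"grip":1},
    {"translation":[0,0,0],"twist":0,"grip":1},
  ],
  newtons=45,
)

```text
time_s: 18.42
tcp_pos: [0.5833, -0.063, 0.1381]
ee_rot: [-180.0, -0.4, -7.8]
wrist_force: [-1.3, 0.2, 6.5]
width: 0.0296
grasp_force: 70.3
```

```bash
cat > capm.py <<'E'
from h import *
s=state();print(s['tcp_pos'],s['wrist_force'],s['moment'])
w=capture('wrist')[:,:,::-1];sc=capture('scene')[:,:,::-1]
import time;k=str(int(time.time()))
cv2.imwrite(f'pics/w{k}.png',w);cv2.imwrite(f'pics/s{k}.png',sc)
for f,im in(('9',cv2.imread('pics/w9.png')),('now',w)):
    g=im[:,305:328].mean(axis=(1,)); hs=cv2.cvtColor(im[:,305:328].copy(),cv2.COLOR_BGR2HSV)
    v=cv2.inRange(hs,(115,100,20),(140,255,255)).mean(1)>127; r=np.nonzero(v)[0]
    c=(cv2.inRange(hs,(0,0,90),(180,55,255)).mean(1)>127); c=np.nonzero(c)[0]; c=c[c>r.max()]
    print(f,'violet rows',r.min(),r.max(),'cap rows',c.min(),c.max())
for f,im in(('9',cv2.imread('pics/s9.png')),('now',sc)):
    hs=cv2.cvtColor(im,cv2.COLOR_BGR2HSV);v=cv2.inRange(hs,(115,80,20),(140,255,255))[230:340,280:340];M=cv2.moments(v,True)
    print(f,'scene violet',M['m10']/M['m00']+280,M['m01']/M['m00']+230,M['m00'])
E
python3 capm.py
```

```text
[ 0.5833 -0.063   0.1381] [-1.3076  0.1777  6.4942] [ 0.0816 -0.3066  0.0606]
9 violet rows 212 306 cap rows 307 363
now violet rows 210 308 cap rows 309 362
9 scene violet 302.336820083682 286.3702928870293 478.0
now scene violet 301.4795918367347 284.934693877551 490.0
```

>>> drive_tool(
  increments=[
    {"translation":[-0.1,0,0.1],"twist":0,"grip":1},
    {"translation":[-0.1,0,0.1],"twist":0,"grip":1},
    {"translation":[0,0,0],"twist":0,"grip":1},
    {"translation":[0,0,0],"twist":0,"grip":1},
    {"translation":[0,0,0],"twist":0,"grip":1},
    {"translation":[0,0,0],"twist":0,"grip":1},
  ],
)

```text
time_s: 19.02
tcp_pos: [0.5824, -0.0628, 0.1368]
ee_rot: [-180.0, -0.5, -7.8]
wrist_force: [1.0, 0.4, 7.7]
width: 0.0295
grasp_force: 70.4
```

```bash
python3 capm.py
python3 - <<'E'
import cv2,glob,numpy as np
s=sorted(glob.glob('pics/s1*.png'))[-1];w=sorted(glob.glob('pics/w1?*.png'))[-1];print(s,w)
a=cv2.imread(s)[290:350,280:340];b=cv2.imread(w)[130:190,280:340]
c=np.hstack([cv2.resize(i,(400,400),interpolation=cv2.INTER_CUBIC) for i in(b,a)]);cv2.imwrite('pics/m10.png',cv2.convertScaleAbs(c,alpha=1.4))
E
```

```text
[ 0.5824 -0.0628  0.1368] [0.9934 0.3976 7.6679] [ 0.044  -0.6506  0.0177]
9 violet rows 212 306 cap rows 307 363
now violet rows 209 308 cap rows 309 362
9 scene violet 302.336820083682 286.3702928870293 478.0
now scene violet 301.3092369477912 284.97791164658634 498.0
pics/s1796332178.png pics/w1796332178.png
```

View pics/m10.png

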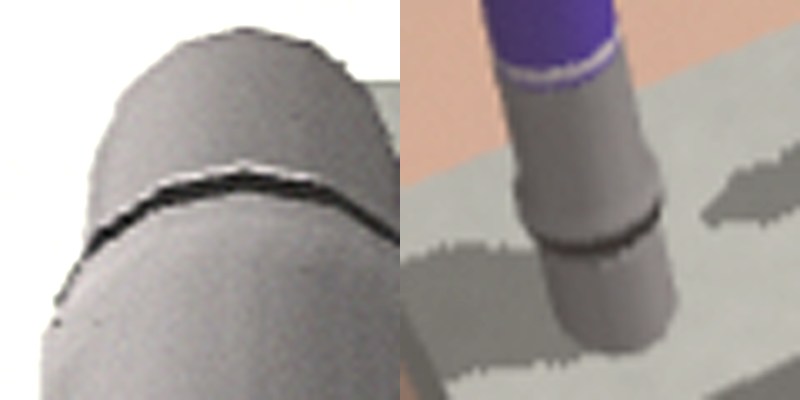

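The rim, collar and boss are parallel, with the collar well down (about 8–11 mm) and the grip firm. I'll settle and hand it in.

>>> drive_tool(
  increments=[
    {"translation":[0,0,0],"twist":0,"grip":1},
    {"translation":[0,0,0],"twist":0,"grip":1},
    {"translation":[0,0,0],"twist":0,"grip":1},
    {"translation":[0,0,0],"twist":0,"grip":1},
  ],
)

```text
time_s: 19.45
tcp_pos: [0.5823, -0.0628, 0.1367]
ee_rot: [-180.0, -0.5, -7.8]
wrist_force: [0.8, -0.2, 7.1]
width: 0.0294
grasp_force: 70.4
```

```bash
python3 -c "
from plant import *
s=state();print(s['tcp_pos'],s['wrist_force'],s['grasp_force']);print(close_job())"
```

```text
[ 0.58234821 -0.0628116   0.1367341 ] [ 0.76767087 -0.18588521  7.07985352] 70.40812253952026
the job is handed in; nothing more can be done
None
```

Job handed in at 19.5 s, no verdict returned: the marker stands released in the bore, and the cartridge is snapped onto the nipple and still gripped, holding the collar an estimated 8 mm or more of its 12 mm down.

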